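# Shut the misting-line stopcock with its T-key

## Task

The misting line has been left open and the water is about to be turned back on at the main: pick up the loose T-key, feel for the stopcock's tang with a light touch until the slotted socket drops fully home over it, then turn the key clockwise until the stopcock is fully shut, with the bar square across the pipe. Never lean hard on the key or wrench it against the stop, let go and leave the key standing on the stopcock, and leave the pot, tray, rake and pot feet where they are.

Things in the scene. Friction and masses are not known exactly. Their poses are not given: they have to be found in the camera images.
- tap: Brass ball stopcock on a short copper pipe, bolted down; place and yaw differ each time. Origin on the table under the stem's vertical axis. The pipe runs along y (legs 144 mm apart, 51 mm high). Shut: tang along x, square across the pipe; fully open: tang along y, a quarter turn counterclockwise from above; hard stops at both. Never press or wrench the key on it with 50 N or more.
- tang_top (a point): Middle of the top of the stem's steel tang, 91 mm above the table, on the stem axis; axes as the stopcock's, not turning with the tang. It is an upright blade 24 mm long, 8 mm thick, 16 mm high, its top 4 mm tapered in by 2 mm at each end, 0.3 mm at each side. It starts 0.43 to 1.45 rad open (counterclockwise of shut); the angle is not measured, but is seen from above.
- shoulder (a point): Middle of the flat round brass shoulder, 36 mm across, 75 mm above the table, on which the key's socket rests when fully home; axes as the stopcock. The tang stands up from it. The stem is stiff, about 0.15 N m, and stays where left: a socket pressed on the tang's top with about 5 N slides round on it; well over 15 N may drag it along.
- key_centre (a point): Loose T-key, 0.18 to 0.29 kg, 72 mm tall, standing upright on its socket. Point on its axis, 36 mm above the underside; x along bar and slot, z up. Socket block 38 (x) by 22 mm (y), 24 mm high; round shank 10 mm thick, 32 mm long; blue bar on top. Fully home this point is 111 mm above the table; resting on top of the tang, not in line, 127 mm.
- key_bar (a point): Middle of the key's blue bar: 90 mm long (x), 14 mm wide (y), 16 mm high, 28 mm above the key's centre, right over the shank. Below the bar 32 mm of shank are free for fingertips. Bar and slot are parallel.
- key_slot (a point): Middle of the slot's mouth in the socket's underside, 36 mm below the key's centre. The slot is 26 mm (x) by 9.6 mm (y), 19 mm deep, with 0.8 mm to spare on each side of the tang, 1 mm at its ends; it fits either way round (half a turn makes no difference). Home, the bar shows the tang's direction to about 0.08 rad.
- pot_centre (a point): Olive ceramic pot, 110 mm across the rim, 95 mm high, upright; point at its centre, half-way up. Leave it alone.
- tray_centre (a point): White plastic seedling tray, 130 x 240 mm, 45 mm high; point at its centre, half-way up. Leave it alone.
- feet_centre (a point): Stack of three round dark silicone pot feet, 50 mm across, 35 mm high together; point at its centre. Leave it alone.
- rake_mid (a point): Steel root rake, 220 mm long, lying flat with its three tines up to 23 mm high at its +x end; point in the middle of its length. Leave it alone.
Things that resemble listed ones, but are neither listed nor needed, are in the scene too. Several things look just like the part that bears key_centre: the one meant starts farthest to the robot's left.

How it is judged:
By the outcome, as a careful person would: the job done as asked, in the order asked, and still so for the second after the job is handed in, with the robot touching nothing.
It also fails if it takes over 72 s, if anything falls off the work surface, if the arm or the gripper's body presses on something with over 40 N, if the wrist force passes 120 N, or if a joint passes its speed limit or range.

## Robot

A 7-joint arm with a two-finger parallel gripper is mounted at the origin on the work surface. World frame = base frame: x ahead of the robot, y to its left, z up, the work surface at z = 0. Lengths are in m, angles in rad, forces in N, time in s.
With the tool pointing down it reaches from about 0.35 to 0.9 m from the base axis. Payload 7.2 kg.
Tool frame: the origin (TCP) lies at the very end of the fingers, on their centre line; the grasp point (between the pads) lies 19 mm behind it (arm.grasp_offset is the distance from the TCP to the grasp point, in m); z points along the fingers, y is the line along which they close (so a half turn about z gives the same grasp; the last joint's range is limited). The gripper opens to 88 mm and grips with 3 to 60 N. Pads are 20 mm wide; open, the fingers measure 115 mm over their backs; the gripper's body (75 mm by 178 mm) begins 61 mm behind the grasp point.
Start: joints at [-1.187, 0.411, -0.013, 1.596, 0.006, 1.134, -0.082], TCP at [0.273, 0.562, 0.223] pointing down, gripper open.
Joint ranges: [-2.95, 2.95], [-0.29, 1.99], [-1.47, 1.44], [0.14, 2.54], [-1.03, 4.17], [0.13, 1.85], [-2.86, 2.86]. Speed limits (rad/s): [2.39, 2.39, 3.01, 3.01, 3.14, 3.14, 3.14].

## Interface

Orientations are given as [roll, pitch, yaw] about the fixed x, y, z axes, in that order (R = Rz(yaw) Ry(pitch) Rx(roll)).
In Python, from workcell import arm, optics gives the robot as it stands.
- The arm moves only by the tool move_arm, never from a script. Its argument "increments" is one flat list of numbers, 5 for each row, row after row: the closure, from -1 (fully open) to 1 (shut), then the shift along the tool's x, y, z normalised to -1 to 1, where 1 is 0.5 m, then the turn about the tool's z normalised to -1 to 1, where 1 is 2 rad. In form: [fingers, x, y, z, turn, fingers, x, y, z, turn, ...]. A call has 1 to 10 rows; each row shifts and turns the commanded pose from where the row before left it, along the tool's axes as they then stand; what a row does not reach is not made up. A row lasts 1/8 s, in which the tool goes at most 62.5 mm and 10.7 degrees, less where a joint would pass 70% of its speed; a pose out of reach is approached as far as the arm can. A call with a number of a shift or a turn outside -1 to 1 is refused whole. A call with a gripper value outside its range is refused whole. The fingers move at their own pace and stop on an object; "grip_force" is the grip in N (left out, the last holds). Time passes only in rows, so rows that do not move let the fingers close. It gives the time, the measured TCP pose, the force, the opening and the grip force at its end, in the units of the state.
- arm.read_state(): the state, without advancing time (a new reading comes with each control period).
- optics.camera(name): name is "scene" or "top" or "wrist"; returns (picture, depth): 420x560x3 uint8, red, green, blue; 420x560 float32, m along the optical axis (not along the pixel's ray), 0 where there is no reading.
- optics.camera_model(name): a dict with "fovy" (degrees; the focal length in pixels is half the picture's height over the tangent of half this angle, whatever the lens; pixels are square), "cx", "cy" (the principal point, pixels), "distortion" ([k1, k2, p1, p2, k3] as OpenCV has them; the pictures are not rectified), "R" (3x3) and "t" (3): a world point X has camera coordinates R X + t. Camera axes: x right, y down, z forward; pixel columns grow to the right and rows downward; lengths in m; the calibration is good to about 2 mm. A picture is of the moment at which its call begins: read the wrist's pose just before it. camera_model takes no time and is no camera call; for the wrist camera it gives the pose at the moment of the call.
- arm.close_job(): hands the job in; it is judged then, once.
The state is a dict: "time": time; "joint_positions": joint angles; "qd": joint speeds; "joint_efforts": joint torques, N m; "position": TCP position; "tcp_rot": TCP orientation; "ft_force": force on the tool from outside, world axes, zero at the start; "wrist_torque": the same for the moment, N m; "opening": opening from 0.0 (shut) to 1.0 (fully open); "grasp_force": force on a finger pad.
Only numpy, scipy, OpenCV 4.12 (cv2) and the standard library are available. Lean on these libraries where they do the work, as an engineer would, in place of code of your own. Each camera call takes 0.05 s, during which the arm holds its last target. There are 200 camera calls.

## Working session

There is one attempt and no reset: what is moved stays moved. The work goes in short steps, Python scripts to look and compute and a tool call to move; the robot and the scene stay as the last step left them, time stands still between calls to the robot, and variables do not carry over. Pictures are saved under pics/ and viewed, at most 10 in all, crops included, and the job is handed in when it is done.

Besides the shell and the picture viewer there is one more tool, called after "Call:" as name(argument=value, ...), one argument or row to a line, values as JSON. move_arm: Moves the arm, as the interface text tells. Its arguments: {"type":"object","properties":{"increments":{"type":"array","items":{"type":"number","minimum":-1,"maximum":1}},"grip_force":{"type":"number"}},"required":["increments"]}

```bash
mkdir -p pics
cat > h.py <<'E'
import numpy as np, cv2, json
from workcell import arm, optics
def grab(n):
    m=optics.camera_model(n); p,d=optics.camera(n); 
    return p,d,m
def K(m,h=420):
    f=h/2/np.tan(np.radians(m["fovy"])/2)
    return np.array([[f,0,m["cx"]],[0,f,m["cy"]],[0,0,1.]])
def plane(m,uv,z):
    uv=np.asarray(uv,float).reshape(-1,1,2)
    n=cv2.undistortPoints(uv,K(m),np.array(m["distortion"],float)).reshape(-1,2)
    R=np.array(m["R"]);t=np.array(m["t"])
    d=np.c_[n,np.ones(len(n))]@R; c=-R.T@t
    return c+d*((z-c[2])/d[:,2])[:,None]
def cloud(m,d):
    v,u=np.mgrid[0:d.shape[0],0:d.shape[1]]
    n=cv2.undistortPoints(np.stack([u,v],-1).reshape(-1,1,2).astype(float),K(m),np.array(m["distortion"],float)).reshape(-1,2)
    X=np.c_[n,np.ones(len(n))]*d.reshape(-1,1)
    return ((X-np.array(m["t"]))@np.array(m["R"])).reshape(*d.shape,3)
def save(p,n): cv2.imwrite("pics/"+n,p[:,:,::-1])
E
python3 - <<'E'
from h import *
for n in ("top","scene"):
    p,d,m=grab(n); save(p,n+"0.png"); np.savez(n+"0.npz",p=p,d=d); print(n,m)
s=arm.read_state();print(s, arm.grasp_offset)
E
```

```text
top {'fovy': 46.82365752333627, 'cx': 268.6571812251952, 'cy': 213.33205168657352, 'distortion': array([0.04316377, 0.        , 0.        , 0.        , 0.        ]), 'R': array([[ 0.00416413, -0.99996255,  0.00758687],
       [-0.99831303, -0.0045964 , -0.05787884],
       [ 0.05791155, -0.00733305, -0.99829479]]), 't': array([-0.0305549 ,  0.59129743,  1.12169804])}
scene {'fovy': 44.817765340290535, 'cx': 281.70368671025096, 'cy': 206.6418759818941, 'distortion': array([0.03567712, 0.        , 0.        , 0.        , 0.        ]), 'R': array([[-0.03859944,  0.99915512, -0.0141114 ],
       [ 0.71406714,  0.01770164, -0.69985339],
       [-0.6990123 , -0.03709044, -0.71414712]]), 't': array([ 0.07990619, -0.35660489,  1.55376749])}
{'time': 0.1, 'joint_positions': array([-1.18724199,  0.41185697, -0.01267859,  1.5969416 ,  0.00560543,
        1.13430478, -0.08222566]), 'qd': array([ 0.00158091, -0.00113807, -0.00040624, -0.00022034, -0.00078051,
        0.00100894, -0.0008414 ]), 'joint_efforts': array([ 2.62317051e-03, -5.89094388e+01,  6.43844549e-01, -2.91709971e+01,
       -5.37512521e-02,  1.45221187e-02,  4.28627152e-05]), 'position': array([0.27269722, 0.56186912, 0.22187794]), 'tcp_rot': array([-3.14012255e+00,  1.22242057e-04,  2.68980851e+00]), 'ft_force': array([-1.06149775, -0.66174383, -0.67971749]), 'wrist_torque': array([ 0.00844124, -0.01849035,  0.01641052]), 'grasp_force': 0.0, 'opening': 1.0004142538113705} 0.0187
```

View pics/top0.png

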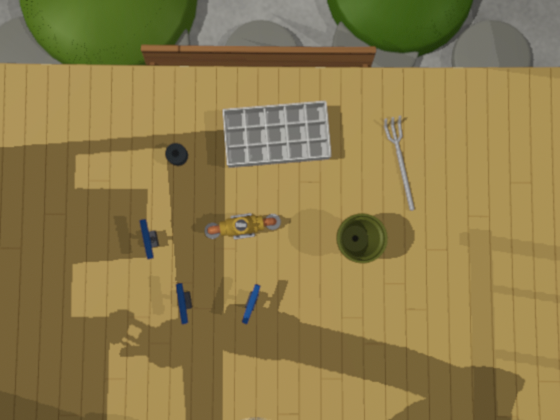

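View pics/scene0.png

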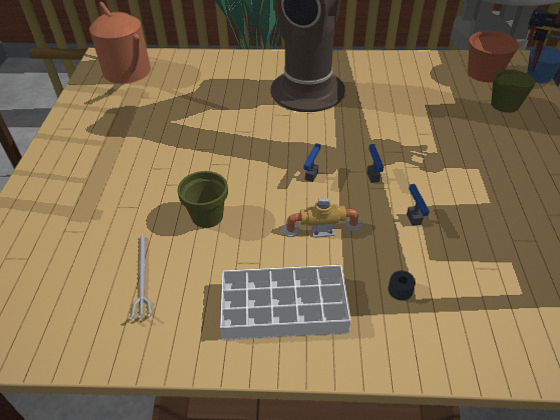

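The top view shows three blue-barred keys at (147,239), (182,303) and (252,304). The leftmost, at (147,239), is the one meant. The stopcock is at (242,226), the tray at (277,133), the feet at (177,154), the pot at (360,238) and the rake at (400,165).

Run:
```python
from h import *
z=np.load("top0.npz");p,d=z["p"],z["d"];m=optics.camera_model("top")
hsv=cv2.cvtColor(p,cv2.COLOR_RGB2HSV)
b=cv2.inRange(hsv,(105,150,60),(130,255,255))
n,l,s,c=cv2.connectedComponentsWithStats(b)
C=cloud(m,d)
for i in range(1,n):
    if s[i,4]<60: continue
    v,u=np.where(l==i)
    r=cv2.minAreaRect(np.c_[u,v].astype(np.float32)); bx=cv2.boxPoints(r)
    w=plane(m,bx,0.072); ce=w.mean(0)
    e=[w[1]-w[0],w[2]-w[1]]; e=sorted(e,key=np.linalg.norm); 
    print(c[i],ce,[np.linalg.norm(x) for x in e],np.arctan2(e[1][1],e[1][0]), np.percentile(C[l==i][:,2],[10,50,90]))
# tap: pipe legs (copper), tang
cop=cv2.inRange(hsv,(0,120,80),(12,255,255)); cop[:190]=0;cop[260:]=0
n,l,s,c=cv2.connectedComponentsWithStats(cop)
for i in range(1,n):
    if s[i,4]>20: print("cop",c[i],s[i,4],plane(m,c[i],0.051),np.median(C[l==i][:,2]))
q=cv2.resize(p[195:255,190:300],None,fx=7,fy=7,interpolation=cv2.INTER_CUBIC);save(q,"tap0.png")
g=C[195:255,190:300,2]; k=g>0.083; print(k.sum(), C[195:255,190:300][k].mean(0) if k.any() else g.max())
```

```text
[146.17708333 238.546875  ] [0.53113426 0.24336643 0.072     ] [np.float64(0.012510974726925887), np.float64(0.0836587981485484)] -2.926501437235619 [0.0709841  0.07357185 0.07620938]
[181.55450237 302.81516588] [0.38980293 0.16286383 0.072     ] [np.float64(0.012977969783204842), np.float64(0.08435247116503514)] -2.9587563295022985 [0.07031842 0.07352499 0.0761736 ]
[250.75897436 303.48205128] [0.38869565 0.01128066 0.072     ] [np.float64(0.012431355234829192), np.float64(0.0855203416963607)] -0.3558202097061236 [0.07079267 0.07330381 0.0758665 ]
cop [269.12820513 221.17948718] 78 [[ 0.57157834 -0.02886117  0.051     ]] 0.04947016095336168
cop [213.32051282 229.44871795] 78 [[0.55222914 0.09779658 0.051     ]] 0.04958387375372118
67 [0.54789822 0.01437862 0.50413194]
```

View pics/tap0.png

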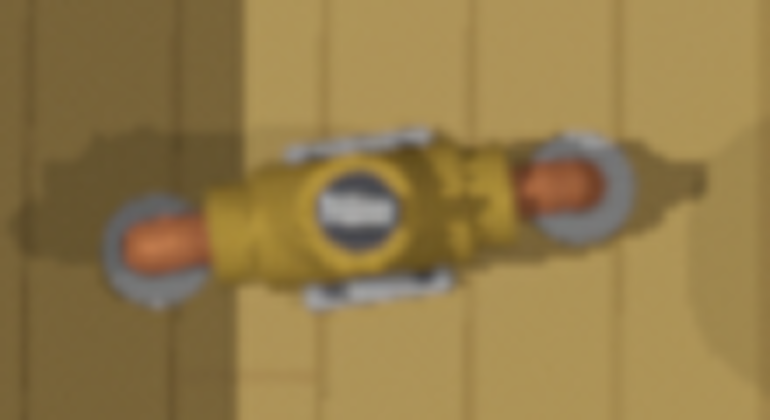

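The crop shows the brass shoulder ring centred at about (358,212). The steel tang lies nearly along the image's horizontal, so it is nearly fully open. I'll write a row planner next and move over the key and the tap for a closer look.

```bash
cat >> h.py <<'E'
def plan(target,yaw,n=None,start=None):
    s=arm.read_state(); p=np.array(s["position"]) if start is None else np.array(start[:3]); y=s["tcp_rot"][2] if start is None else start[3]
    dy=yaw-y; D=np.array(target)-p
    n=n or int(max(np.ceil(np.linalg.norm(D)/.06),np.ceil(abs(dy)/.18),1))
    print(n,"rows; D",D.round(4),"dyaw",round(dy,4))
    for i in range(n):
        a=y+dy*i/n; R=np.array([[np.cos(a),np.sin(a),0],[np.sin(a),-np.cos(a),0],[0,0,-1]])
        print((R.T@D/n/.5).round(4).tolist(), round(-dy/n/2,4))
E
python3 - <<'E'
from h import *
m=optics.camera_model("wrist"); s=arm.read_state()
R=np.array(m["R"]);c=-R.T@m["t"]
a=s["tcp_rot"][2];T=np.array([[np.cos(a),np.sin(a),0],[np.sin(a),-np.cos(a),0],[0,0,-1]])
print("cam in tool",T.T@(c-s["position"]),"axes",(T.T@R.T).round(3),m["fovy"],m["cx"],m["cy"])
plan([.531,.243,.2],3.357)
print('top tang',plane(optics.camera_model("top"),[240.7,224.6],.091))
E
```

```text
cam in tool [ 0.07372776  0.00117472 -0.16153521] axes [[-0.    -0.962 -0.271]
 [ 1.    -0.     0.   ]
 [-0.    -0.271  0.962]] 60.99643033694998 281.1034466347858 205.8813562463325
7 rows; D [ 0.2583 -0.3189 -0.0219] dyaw 0.6672
[-0.1062, -0.0497, 0.0063] -0.0477
[-0.101, -0.0596, 0.0063] -0.0477
[-0.0948, -0.069, 0.0063] -0.0477
[-0.0878, -0.0777, 0.0063] -0.0477
[-0.08, -0.0857, 0.0063] -0.0477
[-0.0715, -0.0929, 0.0063] -0.0477
[-0.0624, -0.0993, 0.0063] -0.0477
top tang [[0.56212781 0.03375091 0.091     ]]
```

Call:
move_arm(
  increments=[-1,-0.106,-0.05,0.006,-0.048,-1,-0.101,-0.06,0.006,-0.048,-1,-0.095,-0.069,0.006,-0.048,-1,-0.088,-0.078,0.006,-0.048,-1,-0.08,-0.086,0.006,-0.048,-1,-0.0715,-0.093,0.006,-0.048,-1,-0.0625,-0.0995,0.006,-0.048,-1,0,0,0,0],
  grip_force=20,
)

```text
time: 1.1
position: [0.5347, 0.2373, 0.201]
tcp_rot: [-3.139, -0.0, -2.929]
ft_force: [-0.4, 0.9, -0.5]
opening: 0.998
grasp_force: 0.0
```

Run:
```python
from h import *
s=arm.read_state();print(s["position"],s["tcp_rot"])
p,d,m=grab("wrist"); save(p,"w1.png")
hsv=cv2.cvtColor(p,cv2.COLOR_RGB2HSV)
b=cv2.inRange(hsv,(105,150,60),(130,255,255))
C=cloud(m,d)
n,l,st,c=cv2.connectedComponentsWithStats(b)
for i in range(1,n):
    if st[i,4]<200: continue
    v,u=np.where((l==i)&(abs(C[...,2]-.072)<.005))
    w=plane(m,np.c_[u,v],.072)[:,:2]
    r=cv2.minAreaRect((w*1000).astype(np.float32)); print(c[i],len(u),r, w.mean(0),C[l==i][:,2].max())
```

```text
[0.53472397 0.23729971 0.20097781] [-3.13884226e+00 -2.82361448e-04 -2.92900742e+00]
[227.30232558   8.91472868] 257 ((405.65557861328125, 169.64224243164062), (15.907675743103027, 10.314643859863281), 9.845718383789062) [0.40400962 0.1688476 ] 0.3624952987013791
```

View pics/w1.png

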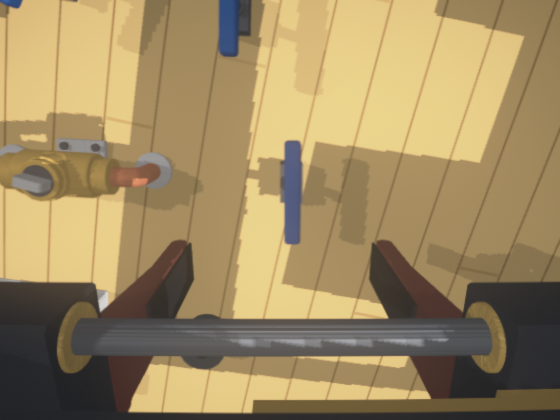

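The wrist view shows the key's bar upright in the picture at (292,192), between the fingertips. The tap is at the left, with its tang at about (32,183), and another key is at (229,25).

Run:
```python
from h import *
p=cv2.imread("pics/w1.png")[:,:,::-1].copy(); m=optics.camera_model("wrist")
hsv=cv2.cvtColor(p,cv2.COLOR_RGB2HSV); print(hsv[190,292],hsv[230,292])
b=cv2.inRange(hsv,(100,80,60),(130,255,255)); b[:, :250]=0; b[:,340:]=0; b[270:]=0
n,l,st,c=cv2.connectedComponentsWithStats(b); i=1+st[1:,4].argmax()
v,u=np.where(l==i); w=plane(m,np.c_[u,v],.072)[:,:2]
r=cv2.minAreaRect((w*1000).astype(np.float32)); print(st[i],r)
q=cv2.resize(p[150:220,0:90],None,fx=8,fy=8,interpolation=cv2.INTER_CUBIC);save(q,"w1tap.png")
```

```text
[114  87 126] [115  79 126]
[286 157  13  76 822] ((530.6234741210938, 250.0543212890625), (64.91213989257812, 10.028913497924805), 12.519774436950684)
```

View pics/w1tap.png

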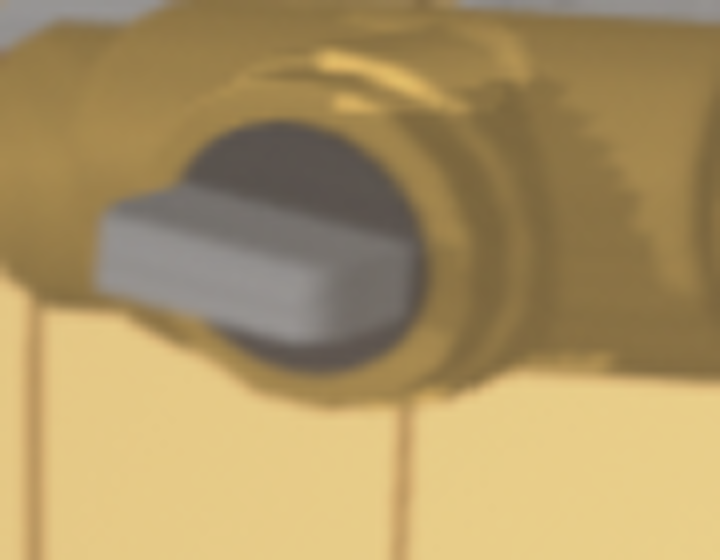

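Run:
```python
from h import *
p=cv2.imread("pics/w1.png")[:,:,::-1].copy(); m=optics.camera_model("wrist")
hsv=cv2.cvtColor(p,cv2.COLOR_RGB2HSV)
b=cv2.inRange(hsv,(100,50,60),(135,255,255)); b[:, :250]=0; b[:,340:]=0; b[270:]=0
b=cv2.morphologyEx(b,cv2.MORPH_OPEN,np.ones((3,3)))
n,l,st,c=cv2.connectedComponentsWithStats(b); i=1+st[1:,4].argmax()
v,u=np.where(l==i); w=plane(m,np.c_[u,v],.072)[:,:2]
r=cv2.minAreaRect((w*1000).astype(np.float32)); print(st[i],r)
print(plane(m,[[292.5,142],[292.5,243]],.072))
plan([.562,.034,.2],3.354)
```

```text
[ 285  142   15  102 1405] ((529.6760864257812, 249.83140563964844), (87.2812271118164, 11.818676948547363), 13.075603485107422)
[[0.48707273 0.24062079 0.072     ]
 [0.57210053 0.25994099 0.072     ]]
35 rows; D [ 0.0291 -0.2066 -0.001 ] dyaw 6.2806
[0.0009, -0.0119, 0.0001] -0.0897
[0.003, -0.0115, 0.0001] -0.0897
[0.005, -0.0108, 0.0001] -0.0897
[0.0069, -0.0097, 0.0001] -0.0897
[0.0085, -0.0084, 0.0001] -0.0897
[0.0098, -0.0067, 0.0001] -0.0897
[0.0109, -0.0049, 0.0001] -0.0897
[0.0116, -0.0028, 0.0001] -0.0897
[0.0119, -0.0007, 0.0001] -0.0897
[0.0118, 0.0014, 0.0001] -0.0897
[0.0114, 0.0035, 0.0001] -0.0897
[0.0106, 0.0055, 0.0001] -0.0897
[0.0094, 0.0073, 0.0001] -0.0897
[0.008, 0.0089, 0.0001] -0.0897
[0.0063, 0.0101, 0.0001] -0.0897
[0.0044, 0.0111, 0.0001] -0.0897
[0.0023, 0.0117, 0.0001] -0.0897
[0.0002, 0.0119, 0.0001] -0.0897
[-0.0019, 0.0118, 0.0001] -0.0897
[-0.004, 0.0112, 0.0001] -0.0897
[-0.0059, 0.0103, 0.0001] -0.0897
[-0.0077, 0.0091, 0.0001] -0.0897
[-0.0092, 0.0076, 0.0001] -0.0897
[-0.0104, 0.0058, 0.0001] -0.0897
[-0.0113, 0.0039, 0.0001] -0.0897
[-0.0118, 0.0018, 0.0001] -0.0897
[-0.0119, -0.0003, 0.0001] -0.0897
[-0.0117, -0.0025, 0.0001] -0.0897
[-0.011, -0.0045, 0.0001] -0.0897
[-0.0101, -0.0064, 0.0001] -0.0897
[-0.0088, -0.0081, 0.0001] -0.0897
[-0.0072, -0.0095, 0.0001] -0.0897
[-0.0054, -0.0106, 0.0001] -0.0897
[-0.0034, -0.0114, 0.0001] -0.0897
[-0.0013, -0.0119, 0.0001] -0.0897
```

```bash
cat >> h.py <<'E'
def bar(p,m,z=.072,box=(250,340,0,270)):
    hsv=cv2.cvtColor(p,cv2.COLOR_RGB2HSV)
    b=cv2.inRange(hsv,(100,50,60),(135,255,255)); k=np.zeros_like(b); k[box[2]:box[3],box[0]:box[1]]=255; b&=k
    b=cv2.morphologyEx(b,cv2.MORPH_OPEN,np.ones((3,3)))
    n,l,st,c=cv2.connectedComponentsWithStats(b); i=1+st[1:,4].argmax()
    v,u=np.where(l==i); w=plane(m,np.c_[u,v],z)[:,:2]
    r=cv2.minAreaRect((w*1000).astype(np.float32)); return st[i],r
E
python3 - <<'E'
from h import *
s=arm.read_state();print(s["time"],s["position"],s["tcp_rot"],s["qd"].round(3))
p,d,m=grab("wrist"); print(bar(p,m)); s=arm.read_state();print(s["position"])
C=cloud(m,d); print(C[185:200,288:297].reshape(-1,3).mean(0), C[300-100:260,400:].reshape(-1,3)[::999])
plan([.562,.034,.2],-2.929)
E
```

```text
1.15 [0.53287112 0.2405774  0.20102938] [-3.14075592e+00 -9.08360026e-04 -2.92663448e+00] [-0.05  -0.01  -0.047  0.006 -0.013  0.001 -0.029]
(array([ 280,  143,   15,  102, 1428], dtype=int32), ((531.4323120117188, 245.92393493652344), (87.39871215820312, 11.830124855041504), 12.863520622253418))
[0.53172035 0.24272687 0.20118114]
[0.52900249 0.24995997 0.06582331] [[ 5.28429657e-01  3.69128466e-01 -1.75069376e-03]
 [ 5.25566933e-01  4.11328906e-01 -3.39887318e-04]
 [ 5.22837311e-01  4.54594378e-01  3.25481673e-05]
 [ 5.20044980e-01  4.98645310e-01  3.84888620e-04]
 [ 5.17446981e-01  5.45135743e-01 -1.01249517e-03]
 [ 5.53147705e-01  4.16102250e-01  2.12714808e-04]
 [ 5.50744426e-01  4.60705431e-01 -1.73114160e-04]
 [ 5.48394196e-01  5.06649819e-01 -1.00956040e-03]
 [ 5.45703802e-01  5.52791162e-01 -6.77911548e-04]
 [ 5.82688242e-01  4.22583192e-01 -1.95144517e-03]]
4 rows; D [ 0.0303 -0.2087 -0.0012] dyaw -0.0053
[0.0078, -0.1052, 0.0006] 0.0007
[0.0076, -0.1052, 0.0006] 0.0007
[0.0075, -0.1052, 0.0006] 0.0007
[0.0074, -0.1052, 0.0006] 0.0007
```

Call:
move_arm(
  increments=[-1,0.0076,-0.105,0,0,-1,0.0076,-0.105,0,0,-1,0.0076,-0.105,0,0,-1,0.0076,-0.105,0,0,-1,0,0,0,0,-1,0,0,0,0,-1,0,0,0,0],
)

```text
time: 2.08
position: [0.5626, 0.0376, 0.2016]
tcp_rot: [3.141, 0.0, -2.918]
ft_force: [0.6, -0.0, -0.0]
opening: 0.999
grasp_force: 0.0
```

Run:
```python
from h import *
p,d,m=grab("wrist"); s=arm.read_state();print(s["position"],s["tcp_rot"],s["qd"].round(3))
np.savez("w2.npz",p=p,d=d,**{k:np.array(v) for k,v in m.items()})
u,v=cv2.projectPoints(np.array([[.562,.034,.091]]),cv2.Rodrigues(np.array(m["R"]))[0],np.array(m["t"],float),K(m),np.array(m["distortion"],float))[0].ravel(); print(u,v)
u0,v0=int(u)-100,max(int(v)-55,0)
save(cv2.resize(p[v0:v0+110,u0:u0+200],None,fx=4,fy=4,interpolation=cv2.INTER_CUBIC),"w2tap.png"); print(u0,v0)
C=cloud(m,d); k=(C[...,2]>.087)&(C[...,2]<.096); k[:v0]=0;k[v0+110:]=0;k[:,:u0]=0;k[:,u0+200:]=0
q=C[k]; print(k.sum(),q.mean(0), cv2.minAreaRect((q[:,:2]*1000).astype(np.float32)))
```

```text
[0.5626268 0.0372619 0.2015882] [ 3.14090022e+00 -3.47136763e-05 -2.91808866e+00] [ 0.006 -0.     0.009  0.     0.001 -0.001  0.002]
275.7461191572934 199.72843632763863
175 144
300 [0.56364114 0.035414   0.09013454] ((563.9960327148438, 35.50688552856445), (23.577783584594727, 8.026102066040039), 86.14659881591797)
```

View pics/w2tap.png

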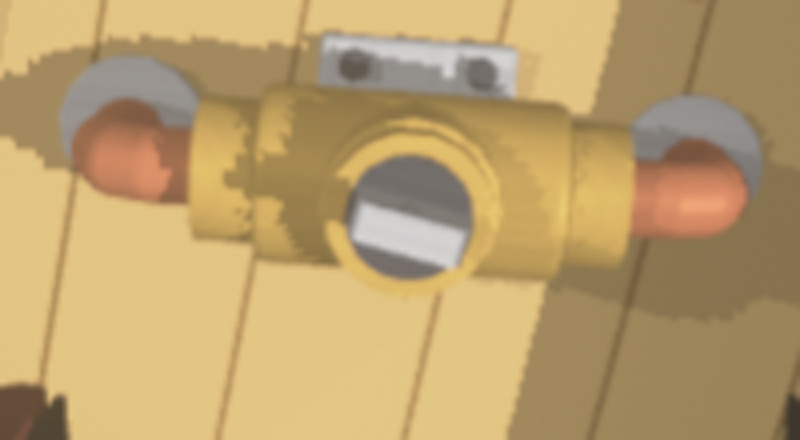

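The view shows the tang's bright top at crop (410,236), with its right end tilted down in the picture. The shoulder ring is at (410,215), and the pipe runs horizontally between its copper ends at (130,155) and (690,195).

Run:
```python
from h import *
z=np.load("w2.npz");p=z["p"];m={k:z[k] for k in ("fovy","cx","cy","distortion","R","t")};m["fovy"]=float(m["fovy"]);d=z["d"]
hsv=cv2.cvtColor(p,cv2.COLOR_RGB2HSV)
b=cv2.inRange(hsv,(0,0,165),(180,60,255)); k=np.zeros_like(b);k[188:215,258:296]=255;b&=k
n,l,st,c=cv2.connectedComponentsWithStats(b);i=1+st[1:,4].argmax();v,u=np.where(l==i)
w=plane(m,np.c_[u,v],.091)[:,:2]*1000;print(st[i],cv2.minAreaRect(w.astype(np.float32)),w.mean(0))
C=cloud(m,d);q=C[(C[...,2]>.03)&(C[...,2]<.056)&(np.hypot(C[...,0]-.563,C[...,1]-.035)<.1)]
hs=hsv[(C[...,2]>.03)&(C[...,2]<.056)&(np.hypot(C[...,0]-.563,C[...,1]-.035)<.1)]
q=q[(hs[:,0]<12)&(hs[:,1]>100)]
a=q[q[:,1]>.035];e=q[q[:,1]<.035]; print(len(a),len(e),a.mean(0),e.mean(0))
vx=cv2.fitLine(q[:,:2].astype(np.float32),cv2.DIST_L2,0,.01,.01).ravel();print("pipe dir",np.arctan2(vx[1],vx[0])%np.pi-np.pi/2,vx[2:])
plan([.5315,.2445,.2],-2.918)
```

```text
[262 195  29  16 275] ((564.0460815429688, 35.294715881347656), (22.194202423095703, 8.104308128356934), 86.22517395019531) [564.08418468  35.23394001]
480 391 [0.55267967 0.0976417  0.04646688] [ 0.57229595 -0.02786706  0.04724975]
pipe dir 0.15537882 [0.5614856  0.04129965]
4 rows; D [-0.0311  0.2072 -0.0016] dyaw 0.0001
[-0.0078, 0.1045, 0.0008] -0.0
[-0.0078, 0.1045, 0.0008] -0.0
[-0.0078, 0.1045, 0.0008] -0.0
[-0.0078, 0.1045, 0.0008] -0.0
```

Call:
move_arm(
  increments=[-1,-0.0078,0.1045,0,0,-1,-0.0078,0.1045,0,0,-1,-0.0078,0.1045,0.01,0,-1,-0.0078,0.1045,0.01,0,-1,0,0,0,0,-1,0,0,0,0,-1,0,0,0,0],
)

```text
time: 3.0
position: [0.5329, 0.241, 0.1918]
tcp_rot: [-3.141, 0.0, -2.923]
ft_force: [0.7, -0.4, -0.3]
opening: 0.998
grasp_force: 0.0
```

Run:
```python
from h import *
p,d,m=grab("wrist"); s=arm.read_state();print(s["position"],s["tcp_rot"],s["ft_force"])
st,r=bar(p,m); print(st,r)
(x,y),wh,a=r; plan([x/1000,y/1000,.045],np.radians(a if wh[0]>wh[1] else a-90)-np.pi)
```

```text
[0.53290795 0.24090539 0.19184366] [-3.14114654e+00  3.04072387e-04 -2.92338921e+00] [0.01207325 0.11462388 0.18016066]
[ 279  145   16  104 1565] ((531.9118041992188, 245.9579315185547), (86.67359161376953, 12.290481567382812), 12.418036460876465)
3 rows; D [-0.001   0.0051 -0.1468] dyaw -0.0015
[-0.0001, 0.0034, 0.0979] 0.0002
[-0.0001, 0.0034, 0.0979] 0.0002
[-0.0001, 0.0034, 0.0979] 0.0002
```

Call:
move_arm(
  increments=[-1,0,0.0034,0.08,0,-1,0,0.0034,0.08,0,-1,0,0.0034,0.08,0,-1,0,0,0.04,0,-1,0,0,0.014,0,-1,0,0,0,0,1,0,0,0,0,1,0,0,0,0,1,0,0,0,0,1,0,0,0,0],
  grip_force=25,
)

```text
time: 4.3
position: [0.5314, 0.2473, 0.0449]
tcp_rot: [3.141, 0.0, -2.921]
ft_force: [-0.3, 0.0, -1.0]
opening: 0.58
grasp_force: 0.0
```

Call:
move_arm(
  increments=[1,0,0,0,0,1,0,0,0,0],
)

```text
time: 4.55
position: [0.5313, 0.2473, 0.0446]
tcp_rot: [3.142, -0.0, -2.921]
ft_force: [-1.2, 0.4, 0.1]
opening: 0.356
grasp_force: 0.0
```

Call:
move_arm(
  increments=[1,0,0,0,0,1,0,0,0,0,1,0,0,0,0,1,0,0,0,0],
)

```text
time: 5.05
position: [0.5313, 0.2472, 0.0445]
tcp_rot: [-3.142, -0.0, -2.921]
ft_force: [-0.1, 0.0, -1.4]
opening: 0.156
grasp_force: 25.0
```

Call:
move_arm(
  increments=[1,0,0,-0.05,0,1,0,0,-0.1,0,1,0,0,-0.1,0,1,0,0,0,0,1,0,0,0,0],
)

```text
time: 5.68
position: [0.5308, 0.247, 0.1689]
tcp_rot: [-3.141, -0.001, -2.921]
ft_force: [0.3, -0.2, -2.5]
opening: 0.158
grasp_force: 25.0
```

Run:
```python
from h import *
p,d,m=grab("wrist"); s=arm.read_state();print(s["position"],s["tcp_rot"],s["ft_force"],s["opening"])
save(p,"w3.png")
print(bar(p,m,s["position"][2]+.0275,(200,360,100,420)))
x,y,z=s["position"];a=s["tcp_rot"][2]
plan([.564,.0353,.17],1.504-2*np.pi,11)
```

```text
[0.53036907 0.24681015 0.16819025] [-3.14094125e+00 -2.37002240e-03 -2.92126145e+00] [-0.69877463  0.00354644 -2.51650966] 0.15913218604640977
(array([ 265,  181,   34,  138, 4515], dtype=int32), ((516.056640625, 244.61203002929688), (60.37664794921875, 13.711461067199707), 12.213518142700195))
11 rows; D [ 0.0336 -0.2115  0.0018] dyaw -1.8579
[0.0024, -0.0389, -0.0003] 0.0845
[-0.0041, -0.0387, -0.0003] 0.0845
[-0.0106, -0.0375, -0.0003] 0.0845
[-0.0167, -0.0352, -0.0003] 0.0845
[-0.0224, -0.0319, -0.0003] 0.0845
[-0.0274, -0.0276, -0.0003] 0.0845
[-0.0317, -0.0226, -0.0003] 0.0845
[-0.035, -0.017, -0.0003] 0.0845
[-0.0374, -0.0108, -0.0003] 0.0845
[-0.0387, -0.0044, -0.0003] 0.0845
[-0.0389, 0.0022, -0.0003] 0.0845
```

View pics/w3.png

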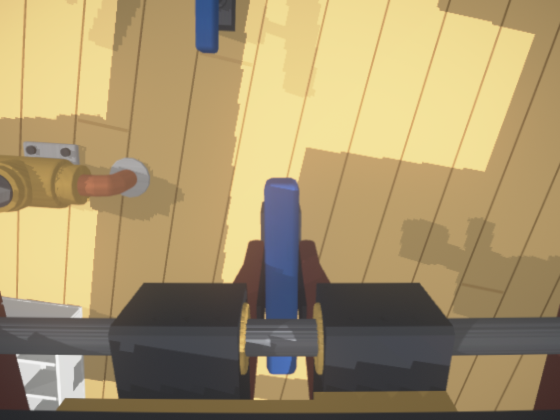

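The bar is held between the fingers. Its near end is at (282,180) and its far end at (282,373), so both ends are visible.

Run:
```python
from h import *
p=cv2.imread("pics/w3.png")[:,:,::-1].copy();m=optics.camera_model("wrist");s=arm.read_state();z=s["position"][2]+.0275
hsv=cv2.cvtColor(p,cv2.COLOR_RGB2HSV);b=cv2.inRange(hsv,(100,50,60),(135,255,255));b[:150]=0;b[:,:255]=0;b[:,310:]=0
v,u=np.where(b>0)
w=plane(m,np.c_[u,v],z); a=s["tcp_rot"][2];T=np.array([[np.cos(a),np.sin(a),0],[np.sin(a),-np.cos(a),0],[0,0,-1]])
t=(w-s["position"])@T*1000
print(s["position"],v.min(),v.max(),np.percentile(t[:,0],[.2,99.8]),np.percentile(t[:,1],[1,50,99]))
print(cv2.minAreaRect(t[:,:2].astype(np.float32)))
```

```text
[0.53036907 0.24681015 0.16819025] 180 373 [-43.43621904  45.08496622] [-5.81572736  0.70508134  7.33247954]
((1.017913818359375, 0.78369140625), (88.97222137451172, 13.638188362121582), 0.4135788083076477)
```

Run:
```python
from h import *
plan([.5645,.034,.165],1.511-2*np.pi,10)
```

```text
10 rows; D [ 0.0341 -0.2128 -0.0032] dyaw -1.8509
[0.0026, -0.043, 0.0006] 0.0925
[-0.0053, -0.0428, 0.0006] 0.0925
[-0.0131, -0.0411, 0.0006] 0.0925
[-0.0204, -0.038, 0.0006] 0.0925
[-0.0271, -0.0335, 0.0006] 0.0925
[-0.0328, -0.028, 0.0006] 0.0925
[-0.0374, -0.0215, 0.0006] 0.0925
[-0.0407, -0.0142, 0.0006] 0.0925
[-0.0426, -0.0065, 0.0006] 0.0925
[-0.0431, 0.0015, 0.0006] 0.0925
```

Call:
move_arm(
  increments=[1,0.0026,-0.043,0.0006,0.0925,1,-0.0053,-0.0428,0.0006,0.0925,1,-0.0131,-0.0411,0.0006,0.0925,1,-0.0204,-0.038,0.0006,0.0925,1,-0.0271,-0.0335,0.0006,0.0925,1,-0.0328,-0.028,0.0006,0.0925,1,-0.0374,-0.0215,0.0006,0.0925,1,-0.0407,-0.0142,0.0006,0.0925,1,-0.0426,-0.0065,0.0006,0.0925,1,-0.0431,0.0015,0.0006,0.0925],
)

```text
time: 6.98
position: [0.5645, 0.0336, 0.1648]
tcp_rot: [-3.139, 0.001, 1.506]
ft_force: [0.7, -0.9, -2.1]
opening: 0.154
grasp_force: 25.0
```

Call:
move_arm(
  increments=[1,0,0,0,0,1,0,0,0,0,1,0,0,0,0,1,0,0,0,0],
)

```text
time: 7.48
position: [0.5655, 0.0352, 0.1665]
tcp_rot: [-3.141, -0.0, 1.514]
ft_force: [-0.2, -0.1, -2.9]
opening: 0.156
grasp_force: 25.0
```

Run:
```python
from h import *
s=arm.read_state();print({k:np.round(s[k],4) for k in ("position","tcp_rot","ft_force","wrist_torque","joint_positions")})
plan([.5645,.034,.14],1.511,1)
```

```text
{'position': array([0.5655, 0.0352, 0.1665]), 'tcp_rot': array([-3.1414e+00, -3.0000e-04,  1.5139e+00]), 'ft_force': array([-0.1848, -0.1498, -2.941 ]), 'wrist_torque': array([-0.0646,  0.0357,  0.0033]), 'joint_positions': array([-0.5018,  0.3882,  0.4619,  1.8297, -0.2062,  0.9712, -0.0094])}
1 rows; D [-0.001  -0.0012 -0.0265] dyaw -0.0029
[-0.0025, -0.0018, 0.0531] 0.0015
```

Call:
move_arm(
  increments=[1,-0.0025,-0.0018,0.02,0.001,1,0,0,0.02,0,1,0,0,0.014,0,1,0,0,0,0,1,0,0,0,0,1,0,0,0,0],
)

```text
time: 8.22
position: [0.5649, 0.0332, 0.14]
tcp_rot: [3.141, -0.0, 1.51]
ft_force: [-0.1, 0.4, -2.8]
opening: 0.156
grasp_force: 25.0
```

Call:
move_arm(
  increments=[1,0,0,0.003,0,1,0,0,0,0,1,0,0,0.003,0,1,0,0,0,0],
)

```text
time: 8.72
position: [0.5645, 0.0332, 0.1365]
tcp_rot: [-3.141, 0.0, 1.51]
ft_force: [-0.3, -0.8, -2.2]
opening: 0.155
grasp_force: 25.0
```

Call:
move_arm(
  increments=[1,0,0,0.002,0,1,0,0,0,0,1,0,0,0.002,0,1,0,0,0,0],
)

```text
time: 9.22
position: [0.5646, 0.0332, 0.1346]
tcp_rot: [-3.141, 0.0, 1.51]
ft_force: [0.8, -0.1, -1.8]
opening: 0.158
grasp_force: 25.0
```

Call:
move_arm(
  increments=[1,0,0,0.002,0,1,0,0,0,0,1,0,0,0.002,0,1,0,0,0,0],
)

```text
time: 9.72
position: [0.5646, 0.0332, 0.1326]
tcp_rot: [-3.141, 0.0, 1.51]
ft_force: [0.3, -0.4, -1.8]
opening: 0.157
grasp_force: 25.0
```

Call:
move_arm(
  increments=[1,0,0,0.003,0,1,0,0,0,0,1,0,0,0.003,0,1,0,0,0,0],
)

```text
time: 10.22
position: [0.5645, 0.0333, 0.1295]
tcp_rot: [-3.141, -0.0, 1.51]
ft_force: [0.4, -0.3, -2.7]
opening: 0.158
grasp_force: 25.0
```

It is entering freely. I'll keep going with the same light touch.

Call:
move_arm(
  increments=[1,0,0,0.003,0,1,0,0,0,0,1,0,0,0.003,0,1,0,0,0,0,1,0,0,0.003,0,1,0,0,0,0],
)

```text
time: 10.98
position: [0.5645, 0.0333, 0.125]
tcp_rot: [-3.141, -0.0, 1.51]
ft_force: [1.1, 0.6, -1.8]
opening: 0.16
grasp_force: 25.0
```

Call:
move_arm(
  increments=[1,0,0,0.003,0,1,0,0,0,0,1,0,0,0.003,0,1,0,0,0,0],
)

```text
time: 11.48
position: [0.5646, 0.0333, 0.122]
tcp_rot: [-3.141, -0.0, 1.51]
ft_force: [0.4, 1.0, -2.5]
opening: 0.157
grasp_force: 25.0
```

Call:
move_arm(
  increments=[1,0,0,0.002,0,1,0,0,0,0,1,0,0,0.002,0,1,0,0,0,0],
)

```text
time: 11.98
position: [0.5646, 0.0332, 0.1201]
tcp_rot: [-3.142, -0.0, 1.51]
ft_force: [0.7, 0.8, -1.4]
opening: 0.157
grasp_force: 25.0
```

Call:
move_arm(
  increments=[1,0,0,0.001,0,1,0,0,0,0],
)

```text
time: 12.22
position: [0.5646, 0.0332, 0.1196]
tcp_rot: [-3.142, -0.0, 1.51]
ft_force: [-0.4, 1.9, -1.7]
opening: 0.154
grasp_force: 25.0
```

Call:
move_arm(
  increments=[1,0,0,0.001,0,1,0,0,0,0],
)

```text
time: 12.48
position: [0.5647, 0.0332, 0.1195]
tcp_rot: [3.141, -0.0, 1.51]
ft_force: [-1.0, 1.8, 4.4]
opening: 0.158
grasp_force: 25.0
```

Call:
move_arm(
  increments=[1,0,0,0.001,0,1,0,0,0,0],
)

```text
time: 12.72
position: [0.5648, 0.0333, 0.1195]
tcp_rot: [3.141, -0.001, 1.51]
ft_force: [-2.7, 1.2, 8.5]
opening: 0.155
grasp_force: 25.0
```

Fully home: there is firm contact at TCP z 0.1195, as expected. I'll ease off slightly and turn clockwise.

Call:
move_arm(
  increments=[1,0,0,-0.001,0,1,0,0,0,0.03,1,0,0,0,0.03,1,0,0,0,0.03,1,0,0,0,0.03],
  grip_force=32,
)

```text
time: 13.35
position: [0.5642, 0.0334, 0.1195]
tcp_rot: [-3.141, -0.0, 1.268]
ft_force: [-3.8, 1.2, 7.4]
opening: 0.156
grasp_force: 32.0
```

Run:
```python
from h import *
s=arm.read_state();print({k:np.round(s[k],4) for k in ("position","tcp_rot","ft_force","wrist_torque","grasp_force","opening")})
```

```text
{'position': array([0.5642, 0.0334, 0.1195]), 'tcp_rot': array([-3.1407e+00, -2.0000e-04,  1.2684e+00]), 'ft_force': array([-3.819 ,  1.1952,  7.4004]), 'wrist_torque': array([0.2022, 1.0409, 0.2208]), 'grasp_force': np.float64(32.0282), 'opening': np.float64(0.1561)}
```

Call:
move_arm(
  increments=[1,0,0,0,0.04,1,0,0,0,0.04,1,0,0,0,0.04,1,0,0,0,0.04,1,0,0,0,0.04,1,0,0,0,0.04,1,0,0,0,0.04,1,0,0,0,0.04],
)

```text
time: 14.35
position: [0.5638, 0.0334, 0.1195]
tcp_rot: [-3.14, 0.001, 0.628]
ft_force: [-6.9, 0.3, 9.0]
opening: 0.158
grasp_force: 32.0
```

Run:
```python
from h import *
s=arm.read_state();print({k:np.round(s[k],4) for k in ("position","tcp_rot","ft_force","wrist_torque","grasp_force","opening")})
```

```text
{'position': array([0.5638, 0.0334, 0.1195]), 'tcp_rot': array([-3.1401e+00,  9.0000e-04,  6.2780e-01]), 'ft_force': array([-6.8647,  0.3233,  9.0461]), 'wrist_torque': array([0.2148, 1.4742, 0.2365]), 'grasp_force': np.float64(32.0332), 'opening': np.float64(0.1577)}
```

Call:
move_arm(
  increments=[1,-0.0016,-0.0012,-0.001,0,1,0,0,0,0.04,1,0,0,0,0.04,1,0,0,0,0.04,1,0,0,0,0.04],
)

```text
time: 14.98
position: [0.5633, 0.0335, 0.1195]
tcp_rot: [-3.141, 0.001, 0.309]
ft_force: [-1.6, 2.0, 3.3]
opening: 0.157
grasp_force: 32.0
```

Run:
```python
from h import *
s=arm.read_state();print({k:np.round(s[k],4) for k in ("position","tcp_rot","ft_force","wrist_torque","grasp_force","opening")})
```

```text
{'position': array([0.5633, 0.0335, 0.1195]), 'tcp_rot': array([-3.1412e+00,  6.0000e-04,  3.0860e-01]), 'ft_force': array([-1.5615,  1.9692,  3.2509]), 'wrist_torque': array([0.3367, 0.665 , 0.1821]), 'grasp_force': np.float64(32.02), 'opening': np.float64(0.157)}
```

Now small steps, watching the torque for the stop.

Call:
move_arm(
  increments=[1,0,0,0,0.025,1,0,0,0,0.025,1,0,0,0,0.02,1,0,0,0,0],
)

```text
time: 15.48
position: [0.5633, 0.0335, 0.1195]
tcp_rot: [-3.141, 0.001, 0.17]
ft_force: [-3.7, 1.6, 3.5]
opening: 0.162
grasp_force: 32.0
```

Run:
```python
from h import *
s=arm.read_state();print({k:np.round(s[k],4) for k in ("position","tcp_rot","ft_force","wrist_torque","grasp_force","opening")})
```

```text
{'position': array([0.5633, 0.0335, 0.1195]), 'tcp_rot': array([-3.1413e+00,  7.0000e-04,  1.7040e-01]), 'ft_force': array([-3.6535,  1.6214,  3.5384]), 'wrist_torque': array([0.4136, 0.9586, 0.1619]), 'grasp_force': np.float64(32.0091), 'opening': np.float64(0.162)}
```

Call:
move_arm(
  increments=[1,0,0,0,0.01,1,0,0,0,0.01,1,0,0,0,0],
)

```text
time: 15.85
position: [0.5633, 0.0334, 0.1195]
tcp_rot: [-3.141, 0.001, 0.13]
ft_force: [-4.0, 2.8, 3.5]
opening: 0.154
grasp_force: 32.0
```

Run:
```python
from h import *
s=arm.read_state();print({k:np.round(s[k],4) for k in ("position","tcp_rot","ft_force","wrist_torque","grasp_force","opening")})
```

```text
{'position': array([0.5633, 0.0334, 0.1195]), 'tcp_rot': array([-3.1413e+00,  6.0000e-04,  1.2970e-01]), 'ft_force': array([-4.0168,  2.8223,  3.4901]), 'wrist_torque': array([0.7008, 1.2   , 0.1513]), 'grasp_force': np.float64(32.0168), 'opening': np.float64(0.1544)}
```

Call:
move_arm(
  increments=[1,0,0,0,0.01,1,0,0,0,0.005,1,0,0,0,0],
)

```text
time: 16.23
position: [0.5634, 0.0335, 0.1196]
tcp_rot: [-3.141, 0.0, 0.1]
ft_force: [-4.1, 3.5, 3.3]
opening: 0.16
grasp_force: 32.0
```

Run:
```python
from h import *
s=arm.read_state();print({k:np.round(s[k],4) for k in ("position","tcp_rot","ft_force","wrist_torque","grasp_force","opening")})
```

```text
{'position': array([0.5634, 0.0335, 0.1196]), 'tcp_rot': array([-3.1413e+00,  5.0000e-04,  1.0010e-01]), 'ft_force': array([-4.097 ,  3.4565,  3.3488]), 'wrist_torque': array([0.6645, 1.2242, 0.1664]), 'grasp_force': np.float64(32.0214), 'opening': np.float64(0.1597)}
```

Call:
move_arm(
  increments=[1,0,0,0,0.007,1,0,0,0,0.005,1,0,0,0,0],
)

```text
time: 16.6
position: [0.5633, 0.0335, 0.1196]
tcp_rot: [-3.141, 0.001, 0.076]
ft_force: [-4.4, 3.1, 3.6]
opening: 0.162
grasp_force: 32.0
```

Run:
```python
from h import *
s=arm.read_state();print({k:np.round(s[k],4) for k in ("position","tcp_rot","ft_force","wrist_torque","grasp_force","opening")})
p,d,m=grab("wrist"); save(p,"w4.png")
hsv=cv2.cvtColor(p,cv2.COLOR_RGB2HSV);b=cv2.inRange(hsv,(100,50,60),(135,255,255));b[:150]=0;b[:,:240]=0;b[:,325:]=0
v,u=np.where(b>0);w=plane(m,np.c_[u,v],.147)[:,:2]*1000
print(cv2.minAreaRect(w.astype(np.float32)))
```

```text
{'position': array([0.5633, 0.0335, 0.1196]), 'tcp_rot': array([-3.1412e+00,  6.0000e-04,  7.6100e-02]), 'ft_force': array([-4.3526,  3.0769,  3.5858]), 'wrist_torque': array([0.6933, 1.2096, 0.2107]), 'grasp_force': np.float64(32.0215), 'opening': np.float64(0.1617)}
((558.7703857421875, 33.608787536621094), (104.2461929321289, 18.060070037841797), 8.361956596374512)
```

View pics/w4.png

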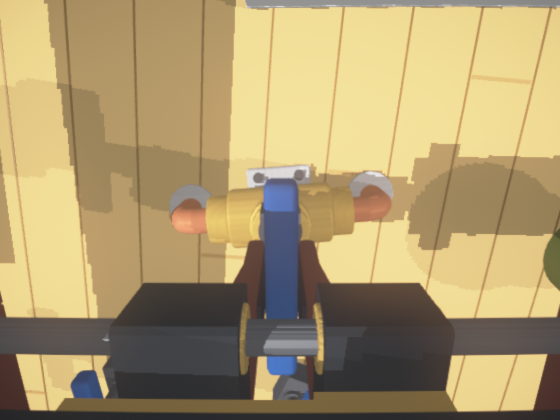

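The wrist view shows the bar upright in the picture (top end at (282,182)), in line with the tool, and nearly square across the pipe running from (190,215) to (370,205). The torque is just starting to rise.

Call:
move_arm(
  increments=[1,0,0,0,0.006,1,0,0,0,0,1,0,0,0,0],
)

```text
time: 17.02
position: [0.5633, 0.0335, 0.1196]
tcp_rot: [-3.141, 0.001, 0.064]
ft_force: [-4.7, 3.1, 4.5]
opening: 0.159
grasp_force: 32.0
```

Run:
```python
from h import *
s=arm.read_state();print({k:np.round(s[k],4) for k in ("position","tcp_rot","ft_force","wrist_torque","grasp_force","opening")})
```

```text
{'position': array([0.5633, 0.0335, 0.1196]), 'tcp_rot': array([-3.1412e+00,  5.0000e-04,  6.4300e-02]), 'ft_force': array([-4.6587,  3.0841,  4.4609]), 'wrist_torque': array([0.7366, 1.2383, 0.1194]), 'grasp_force': np.float64(32.0209), 'opening': np.float64(0.1588)}
```

Call:
move_arm(
  increments=[1,0,0,0,0.006,1,0,0,0,0.004,1,0,0,0,0],
)

```text
time: 17.4
position: [0.5633, 0.0335, 0.1196]
tcp_rot: [-3.141, 0.001, 0.044]
ft_force: [-4.9, 2.2, 3.6]
opening: 0.154
grasp_force: 32.1
```

Run:
```python
from h import *
for i in range(1):
    s=arm.read_state();print({k:np.round(s[k],4) for k in ("position","tcp_rot","ft_force","wrist_torque","grasp_force","joint_efforts")})
p,d,m=grab("wrist")
s=arm.read_state();print(s["wrist_torque"],s["joint_efforts"][6])
hsv=cv2.cvtColor(p,cv2.COLOR_RGB2HSV);b=cv2.inRange(hsv,(100,50,60),(135,255,255));b[:170]=0;b[310:]=0;b[:,:255]=0;b[:,310:]=0
v,u=np.where(b>0);w=plane(m,np.c_[u,v],.147)[:,:2]*1000
print(cv2.minAreaRect(w.astype(np.float32)), "tool deg",np.degrees(s["tcp_rot"][2]))
# pipe direction from copper parts
C=cloud(m,d);k=(C[...,2]>.03)&(C[...,2]<.056)&(np.hypot(C[...,0]-.563,C[...,1]-.035)<.1)&(hsv[...,0]<12)&(hsv[...,1]>100)
q=C[k];vx=cv2.fitLine(q[:,:2].astype(np.float32),cv2.DIST_L2,0,.01,.01).ravel();print("pipe yaw",np.arctan2(vx[1],vx[0])%np.pi-np.pi/2,len(q))
```

```text
{'position': array([0.5633, 0.0335, 0.1196]), 'tcp_rot': array([-3.1413e+00,  6.0000e-04,  4.4500e-02]), 'ft_force': array([-4.8895,  2.2232,  3.6335]), 'wrist_torque': array([0.6948, 1.2904, 0.2938]), 'grasp_force': np.float64(32.0648), 'joint_efforts': array([  1.9671, -47.5965,  13.625 , -23.9866,   0.146 ,  -1.9586,
        -0.3572])}
[0.62380494 1.2220974  0.27187308] -0.32424590550363064
((582.6129760742188, 35.38426208496094), (55.86919403076172, 13.596463203430176), 2.821406364440918) tool deg 2.555346421475593
pipe yaw 0.148103 1528
```

Call:
move_arm(
  increments=[1,0,0,0,0.005,1,0,0,0,0,1,0,0,0,0],
)

```text
time: 17.82
position: [0.5633, 0.0335, 0.1196]
tcp_rot: [-3.141, 0.001, 0.035]
ft_force: [-4.5, 2.2, 2.9]
opening: 0.161
grasp_force: 32.1
```

Run:
```python
from h import *
s=arm.read_state();print({k:np.round(s[k],4) for k in ("position","tcp_rot","ft_force","wrist_torque","joint_efforts")})
```

```text
{'position': array([0.5633, 0.0335, 0.1196]), 'tcp_rot': array([-3.1414e+00,  7.0000e-04,  3.4800e-02]), 'ft_force': array([-4.5239,  2.2098,  2.8663]), 'wrist_torque': array([0.6682, 1.2762, 0.3735]), 'joint_efforts': array([  2.0143, -47.6013,  13.6816, -23.9717,   0.0714,  -1.9632,
        -0.4006])}
```

The torque rises to 0.37 N m with the bar past the play, so the stop is reached. I'll back off to the middle of the play so the bar is square, ease the side load, then let go.

Call:
move_arm(
  increments=[1,0,0,0,-0.03,1,0,0,0,-0.025,1,-0.0012,-0.0006,-0.0006,0,1,0,0,0,0],
)

```text
time: 18.32
position: [0.5634, 0.033, 0.1199]
tcp_rot: [3.141, -0.001, 0.142]
ft_force: [0.2, 0.2, -1.9]
opening: 0.155
grasp_force: 32.0
```

Run:
```python
from h import *
s=arm.read_state();print({k:np.round(s[k],4) for k in ("position","tcp_rot","ft_force","wrist_torque","joint_efforts")})
```

```text
{'position': array([0.5634, 0.033 , 0.1199]), 'tcp_rot': array([ 3.1408e+00, -8.0000e-04,  1.4230e-01]), 'ft_force': array([ 0.1811,  0.2413, -1.8944]), 'wrist_torque': array([-0.0093,  0.1226, -0.0014]), 'joint_efforts': array([ 1.65400e-01, -5.01029e+01,  1.20170e+01, -2.34744e+01,
        5.56000e-02, -6.20000e-02,  6.20000e-03])}
```

Call:
move_arm(
  increments=[1,0,0,0.0006,0,1,0,0,0,0,-1,0,0,0,0,-1,0,0,0,0,-1,0,0,0,0,-1,0,0,0,0,-1,0,0,0,0,-1,0,0,0,0,-1,0,0,0,0,-1,0,0,0,0],
)

```text
time: 19.58
position: [0.563, 0.0335, 0.1197]
tcp_rot: [-3.142, -0.0, 0.144]
ft_force: [0.2, 0.9, -0.0]
opening: 0.993
grasp_force: 0.0
```

Call:
move_arm(
  increments=[-1,0,0,-0.04,0,-1,0,0,-0.08,0,-1,0,0,-0.08,0,-1,0,0,0,0,-1,0,0,0,0,-1,0,0,0,0],
)

```text
time: 20.32
position: [0.5623, 0.0335, 0.2189]
tcp_rot: [3.142, 0.002, 0.144]
ft_force: [0.8, 0.0, 0.1]
opening: 1.0
grasp_force: 0.0
```

Run:
```python
from h import *
p,d,m=grab("wrist");s=arm.read_state();print(s["time"],s["position"],s["ft_force"],s["opening"]);save(p,"w5.png")
for z in (.147,): print(bar(p,m,z,(200,360,60,300)))
C=cloud(m,d);hsv=cv2.cvtColor(p,cv2.COLOR_RGB2HSV)
b=(cv2.inRange(hsv,(100,50,60),(135,255,255))>0)&(np.hypot(C[...,0]-.563,C[...,1]-.035)<.06)
print(b.sum(),np.percentile(C[b][:,2],[10,50,90]))
```

```text
20.375 [0.56237364 0.03349075 0.2188231 ] [ 0.57456106  0.09617673 -0.30622199] 0.9991918986698636
(array([ 270,  151,   22,  123, 2349], dtype=int32), ((565.06884765625, 35.182891845703125), (87.15768432617188, 13.937560081481934), 8.242725372314453))
2360 [0.14487901 0.14603157 0.14698587]
```

View pics/w5.png

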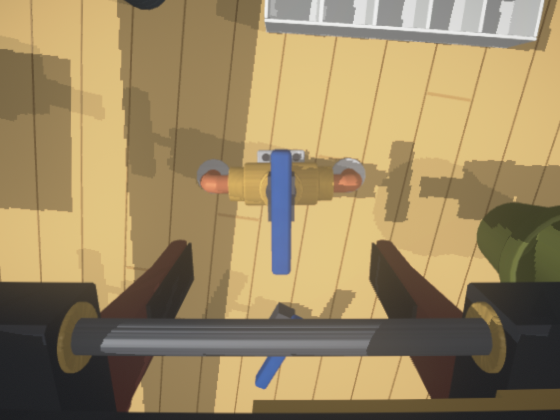

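The key stands on the stopcock, fully home with the bar's top at 0.147 m. The bar is at 0.144 rad, square across the pipe at 0.15, and the gripper is clear.

```bash
python3 -c "
from workcell import arm
print(arm.close_job())"
```

```text
the job is handed in; nothing more can be done
None
```

The leftmost T-key is seated fully home, and I turned the stopcock clockwise to its stop without pressing harder than about 9 N at any reading. The key is left standing free with its bar square across the pipe, and the arm touched nothing else; the job was handed in after about 20 s of the 72 s allowed.

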